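# Stir the brass balls loose and hold the spring slide open

## Robot

A 7-joint arm with a two-finger parallel gripper is mounted at the origin on the work surface. World frame = base frame: x ahead of the robot, y to its left, z up, the work surface at z = 0. Lengths are in m, angles in rad, forces in N, time in s.
With the tool pointing down it reaches from about 0.425 to 0.875 m from the base axis. Payload 4.7 kg.
Tool frame: the origin (TCP) lies at the very end of the fingers, on their centre line; the grasp point (between the pads) lies 19 mm behind it; z points along the fingers, y is the line along which they close (so a half turn about z gives the same grasp; the last joint's range is limited). The gripper opens to 87 mm and grips with 3 to 60 N. Pads are 19 mm wide; open, the fingers measure 117 mm over their backs; the gripper's body (75 mm by 190 mm) begins 51 mm behind the grasp point.
Start: joints at [1.332, 0.321, -0.07, 1.45, 0.023, 1.371, -0.057], TCP at [0.163, -0.629, 0.223] pointing down, gripper open.
Joint ranges: [-2.86, 2.86], [-0.3, 2.09], [-1.38, 1.24], [0.06, 2.45], [-1.56, 4.7], [0.09, 2.05], [-2.69, 2.69]. Speed limits (rad/s): [2.57, 2.57, 3.14, 3.14, 3.14, 3.14, 3.14].

## Interface

Orientations are given as a rotation vector (axis times angle).
In Python, from bench import get_state, get_image, get_calibration, close_job gives the robot as it stands.
- The arm moves only by the shell command python3 -m crank 'ROWS' [FORCE]. ROWS is JSON, a list of rows, each a list of 5 numbers: the opening, from 0 (shut) to 1 (fully open), then the shift along the world's x, y, z in units of 0.2 m (1.0 is 0.2 m), then the turn about the world's z in units of 2 pi rad (1.0 is 2 pi rad). A call has 1 to 5 rows; each row is the pose to reach, as a shift and turn from the pose commanded when the call began, turning the shorter way round; what a row does not reach only later rows make up. A row lasts 1/8 s, in which the tool goes at most 62.5 mm and 10.7 degrees, less where a joint would pass 70% of its speed; a pose out of reach is approached as far as the arm can. A call with a number of a shift or a turn outside -1 to 1 is refused whole. A call with a gripper value outside its range is refused whole. The fingers move at their own pace and stop on an object; FORCE is the grip in N (left out, the last holds). Time passes only in rows, so rows that repeat a pose let the fingers close. It gives the time, the measured TCP pose, the force, the opening and the grip force at its end, in the units of the state.
- get_state(): the state, without advancing time (a new reading comes with each control period).
- get_image(name): name is "side" or "top" or "wrist"; returns the picture (384x512x3 uint8, red, green, blue); there is no depth.
- get_calibration(name): a dict with "fovy" (degrees; the focal length in pixels is half the picture's height over the tangent of half this angle, whatever the lens; pixels are square), "cx", "cy" (the principal point, pixels), "k1" (the pictures are not rectified: a ray, as slopes to the right and down, at radius r is drawn at 1 + k1 r^2 times it, then the intrinsics apply), "R" (3x3) and "t" (3): a world point X has camera coordinates R X + t. Camera axes: x right, y down, z forward; pixel columns grow to the right and rows downward; lengths in m; the calibration is good to about 2 mm. A picture is of the moment at which its call begins: read the wrist's pose just before it. get_calibration takes no time and is no camera call; for the wrist camera it gives the pose at the moment of the call.
- close_job(): hands the job in; it is judged then, once.
The state is a dict: "time": time; "joint_positions": joint angles; "qd": joint speeds; "joint_torque": joint torques, N m; "position": TCP position; "tool_rot": TCP orientation; "ft_force": force on the tool from outside, world axes, zero at the start; "torque": the same for the moment, N m; "grip_width": opening from 0.0 (shut) to 1.0 (fully open); "grip_force": force on a finger pad.
Only numpy, scipy, OpenCV 4.12 (cv2) and the standard library are available. Lean on these libraries where they do the work, as an engineer would, in place of code of your own. Each camera call takes 0.05 s, during which the arm holds its last target. There are 200 camera calls.

## Task

Take the wooden stick from its block and, with its foot down among the brass balls, stir them loose in the green tub: at least two full rounds that reach well towards both short ends of the tub, moving the balls about while the slide stays shut. Put the stick back in the hole of its block, then pull the yellow grip of the spring slide out to the red mark so that all the balls drop into the bin below, and keep holding it at the mark: the program finishes while holding it there. Leave the bin, the bell, the carton and the jar where they stand.

Things in the scene. Friction and masses are not known exactly. Their poses are not given: they have to be found in the camera images.
- dispenser: Bench dispenser, fixed to the table: an open green tub held over a green bin by two dark rails on legs. Origin on the table top right under the tub's centre; z up; the slide is pulled along its -y. The rails run along y at x = +-88 mm (12 mm wide), y = -227 to +143 mm, tops at z = 83 mm. Brackets beside the tub reach x = +-94 mm, below z = 95 mm
- tub (a point): Centre of the tub's floor (80 mm above the table). Axes as the dispenser's. The tub's inside is 130 mm along x and 70 mm along y; walls 5 mm thick, upright, rim 55 mm above the floor. The floor is the top of the slide's plate; the balls lie on it. A ball can jam between stick and wall where the gap is under 20 mm
- mark (a point): The mark: where the middle of the yellow grip's foot comes to stand when the slide is at the mark, midway between two red lines, one across each rail (at y = -191 mm, z = 80 mm of the dispenser)
- gate (a joint): How far the slide is pulled out, in m: 0 shut (start), 0.076 at the mark, stop at 0.100. A spring pulls it back to 0 when let go: about 2.5 N at 0, 8.5 N at the mark. The slide is an aluminium plate 6 mm thick with a 136 x 76 mm window that lies right under the tub at the mark, so the balls fall into the bin; pulled less or more, the plate covers part of the tub
- pull (a point): Yellow upright grip fixed on the slide: 36 mm along x, 16 mm along y, 50 mm high. This point: the centre of its foot, at dispenser (0, -115 mm - joint value, 80 mm); axes as the dispenser's. A black line across the plate through its middle meets the red lines at the mark. 67 mm are free between grip and tub when shut. Pinch it from above, pads on its broad +y and -y faces
- pull_grip (a point): Point inside the yellow grip, on its axis, 35 mm above its foot (15 mm below its top): a good grasp height
- bin: Green open bin, loose, 152 x 110 x 60 mm (x, y, z), walls 4 mm, standing under the tub with its axes as the dispenser's; origin at the centre of its underside
- block: Dark wooden block, fixed to the table, 75 x 75 x 60 mm, with one upright round hole in the middle of its top: 20 mm wide, 50 mm deep, 3 mm chamfer; the stick's home. Origin at the centre of its underside; the hole's mouth is 60 mm, its bottom 10 mm above it
- stick: Round wooden stirring stick, 14 mm thick, 170 mm long, about 30 g, blue band 150 to 162 mm from the foot; at the start it stands upright in the block's hole, its top 180 mm above the table. Origin at the centre of its foot, z along it to the top. Its foot is chamfered by 3 mm
- stick_tip (a point): The stick's foot (lower end), the end that stirs; same point as the origin of the stick
- stick_top (a point): The stick's upper end, 170 mm from its foot
- bell: Bystander: brass bell standing mouth down, 72 mm wide, 80 mm high; origin at the centre of its mouth, on the table
- carton: Bystander: red carton, 70 x 110 x 60 mm (x, y, z); origin at the centre of its underside
- jar: Bystander: jar with black cap, 64 mm wide, 75 mm high; origin at the centre of its underside
- ball0_center (a point): brass ball, 20 mm diameter, 36 g (this point: its centre). At the start the six balls lie in one layer on the floor of the tub, in a tight zigzag row along its middle. All six are alike
- ball1_center (a point): brass ball, 20 mm diameter, 36 g (this point: its centre). At the start the six balls lie in one layer on the floor of the tub, in a tight zigzag row along its middle. All six are alike
- ball2_center (a point): brass ball, 20 mm diameter, 36 g (this point: its centre). At the start the six balls lie in one layer on the floor of the tub, in a tight zigzag row along its middle. All six are alike
- ball3_center (a point): brass ball, 20 mm diameter, 36 g (this point: its centre). At the start the six balls lie in one layer on the floor of the tub, in a tight zigzag row along its middle. All six are alike
- ball4_center (a point): brass ball, 20 mm diameter, 36 g (this point: its centre). At the start the six balls lie in one layer on the floor of the tub, in a tight zigzag row along its middle. All six are alike
- ball5_center (a point): brass ball, 20 mm diameter, 36 g (this point: its centre). At the start the six balls lie in one layer on the floor of the tub, in a tight zigzag row along its middle. All six are alike
Not all that is in view belongs to the job. Of the things shaped like the bin, the green one is meant.

How it is judged:
By the outcome, as a careful person would: the job done as asked, in the order asked, and still so for the second after the job is handed in, while the arm keeps its last pose, push and grip.
It also fails if it takes over 66 s, if anything falls off the work surface, if the arm or the gripper's body presses on something with over 40 N, if the wrist force passes 120 N, or if a joint passes its speed limit or range.

## Working session

There is one attempt and no reset: what is moved stays moved. The work goes in short steps, Python scripts to look and compute and a shell command to move; the robot and the scene stay as the last step left them, time stands still between calls to the robot, and variables do not carry over. Pictures are saved under pics/ and viewed, at most 10 in all, crops included, and the job is handed in when it is done.

```bash
ls; mkdir -p pics
cat > h.py <<'E'
import numpy as np, cv2
from bench import *
def K(c):
    f=192/np.tan(np.radians(c["fovy"])/2); return f
def ray(c,u,v):
    f=K(c); d=np.array([(u-c["cx"])/f,(v-c["cy"])/f])
    s=d.copy()
    for _ in range(30): s=d/(1+c["k1"]*(s@s))
    R=np.array(c["R"]);t=np.array(c["t"])
    return -R.T@t, R.T@np.array([s[0],s[1],1])
def onz(c,u,v,z):
    o,d=ray(c,u,v); return o+d*(z-o[2])/d[2]
def proj(c,X):
    p=np.array(c["R"])@np.array(X)+np.array(c["t"]); s=p[:2]/p[2]; s=s*(1+c["k1"]*(s@s))
    return s*K(c)+[c["cx"],c["cy"]]
def two(c1,p1,c2,p2):
    o1,d1=ray(c1,*p1);o2,d2=ray(c2,*p2)
    A=np.c_[d1,-d2]; k=np.linalg.lstsq(A,o2-o1,rcond=None)[0]
    a=o1+k[0]*d1;b=o2+k[1]*d2
    return (a+b)/2,np.linalg.norm(a-b)
E
python3 - <<'E'
from h import *
s=get_state(); print(s)
for n in["side","top","wrist"]:
    c=get_calibration(n); im=get_image(n); cv2.imwrite(f"pics/{n}0.png",im[:,:,::-1]); np.save(f"{n}0.npy",im)
    print(n,c)
E
```

```text
pics
{'time': 0.0, 'joint_positions': array([ 1.33209984,  0.32183291, -0.07007694,  1.45163733,  0.02261506,
        1.37081123, -0.05690415]), 'qd': array([ 0.00136737, -0.00062146, -0.00013467,  0.00032479, -0.00059128,
       -0.0001516 , -0.00042828]), 'joint_torque': array([-7.81028521e-04, -4.91299438e+01, -4.04430740e-01, -3.12535250e+01,
       -6.39495696e-02,  4.35906218e-02,  1.52130874e-04]), 'position': array([ 0.16237922, -0.62883101,  0.22147394]), 'tool_rot': array([-3.11467194e+00, -3.95832686e-01,  5.53910734e-04]), 'ft_force': array([ 0.70337904, -0.22043172, -0.5660049 ]), 'torque': array([0.02832684, 0.01665446, 0.00754937]), 'grip_force': 0.0, 'grip_width': 1.0026053290120092}
side {'fovy': 55.8845571791219, 'cx': 250.1302722567408, 'cy': 190.71908197098026, 'k1': -0.03945006442347471, 'R': array([[-0.90307658, -0.42896616,  0.02099324],
       [-0.31771767,  0.63438407, -0.70470727],
       [ 0.28897779, -0.64307456, -0.70918753]]), 't': array([0.59541054, 0.27126114, 0.90864331])}
top {'fovy': 50.03167062335363, 'cx': 258.98923179443443, 'cy': 192.86840136365117, 'k1': 0.013390098719561958, 'R': array([[ 0.02763859, -0.99933155,  0.02392828],
       [-0.99724526, -0.0292134 , -0.06817971],
       [ 0.06883316, -0.02197797, -0.99738607]]), 't': array([0.00597463, 0.63791222, 1.22706661])}
wrist {'fovy': 69.16254669720631, 'cx': 253.91948788436096, 'cy': 192.98199634650504, 'k1': 0.0005896778526807135, 'R': array([[ 0.25036978, -0.96814845, -0.00188434],
       [-0.92236222, -0.23911973,  0.30342987],
       [-0.29421574, -0.07423162, -0.95285191]]), 't': array([-0.64925276, -0.03760338,  0.39199946])}
```

View pics/top0.png

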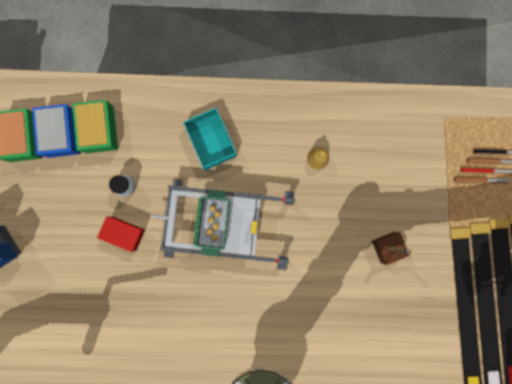

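View pics/side0.png

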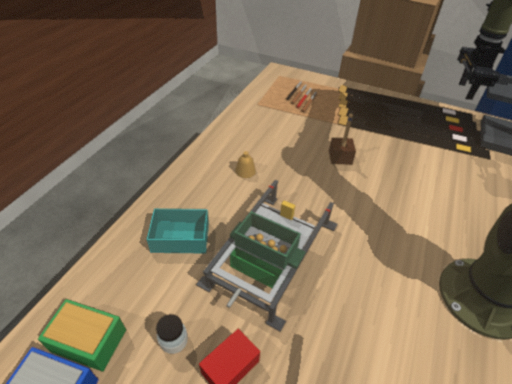

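Top view: the tub is at about (213,221), the yellow grip at (254,227), and the block with stick at (391,247). The bell is at (318,157), the carton at (121,234), the jar at (121,185), and the teal decoy bin at (211,138). Next I'll enlarge the parts that matter.

Run:
```python
from h import *
t=cv2.imread("pics/top0.png"); s=cv2.imread("pics/side0.png")
def crop(im,x,y,w,h,W,H): return cv2.resize(im[y:y+h,x:x+w],(W,H),interpolation=cv2.INTER_CUBIC)
a=crop(t,155,170,150,105,600,420)
b=crop(t,365,220,50,50,200,180); d=crop(s,320,80,45,90,90,180); e=crop(s,225,175,120,70,310,180)
m=np.zeros((600,600,3),np.uint8); m[:420]=a; m[420:,:200]=b; m[420:,200:290]=d; m[420:,290:]=e
cv2.imwrite("pics/crop0.png",m)
for n,im in(("top",t),("side",s)):
    h=cv2.cvtColor(im,cv2.COLOR_BGR2HSV); c=get_calibration(n)
    for nm,lo,hi,mn in(("yellow",(20,150,120),(32,255,255),8),("green",(55,90,30),(80,255,255),30),("red",(0,150,110),(6,255,255),3),("blue",(100,120,60),(130,255,255),3)):
        k,_,st,ce=cv2.connectedComponentsWithStats(cv2.inRange(h,lo,hi))
        for i in range(1,k):
            if st[i,4]>=mn and 100<ce[i][0]<430: print(n,nm,st[i],ce[i].round(1),onz(c,*ce[i],.13).round(3))
```

```text
top yellow [309 148  19  20 263] [318.  158.1] [ 0.732 -0.136  0.13 ]
top yellow [252 221   5  12  48] [253.9 226.6] [0.536 0.038 0.13 ]
top yellow [208 230   4   3   8] [209.2 231. ] [0.521 0.16  0.13 ]
top green [208 191  17   9 115] [216.2 194.8] [0.621 0.145 0.13 ]
top green [195 198   9  48 173] [197.9 221.1] [0.547 0.192 0.13 ]
top green [202 246  18   9 124] [210.  250.1] [0.469 0.156 0.13 ]
top red [283 198   1   3   3] [283. 199.] [ 0.615 -0.041  0.13 ]
top red [ 98 217  43  35 954] [119.4 233.3] [0.508 0.404 0.13 ]
top red [276 260   2   2   3] [276.3 260.3] [ 0.446 -0.026  0.13 ]
side yellow [282 201  13  18  84] [288.6 207.2] [0.529 0.049 0.13 ]
side green [231 250  50  37 761] [254.8 268.3] [0.53  0.255 0.13 ]
side red [297  95  10  12  38] [301.2 101. ] [ 0.675 -0.457  0.13 ]
side red [270 186   3   2   3] [271.  186.3] [ 0.6   -0.002  0.13 ]
side red [327 209   3   2   4] [327.8 209.8] [0.434 0.012 0.13 ]
side red [ 199  329   61   55 2042] [230.7 359.2] [0.487 0.453 0.13 ]
```

View pics/crop0.png

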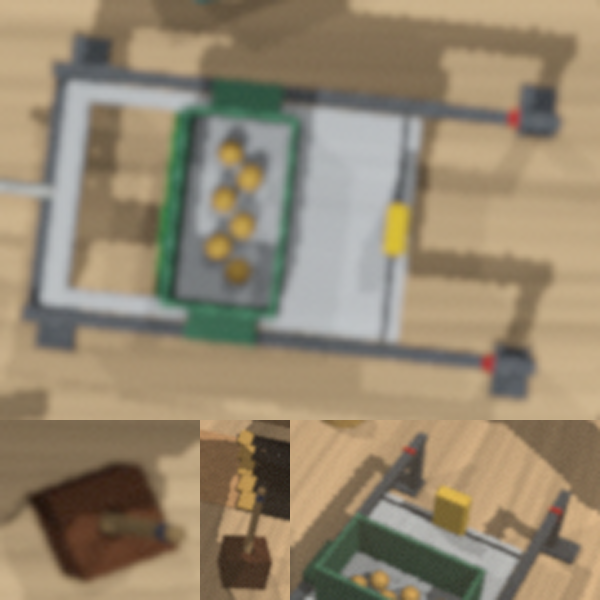

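Run:
```python
from h import *
ct,cs=get_calibration("top"),get_calibration("side")
T=lambda x,y:(155+x/4-.4,170+y/4-.4)
for n,p,z in(("redA",T(515,118),.083),("redB",T(489,363),.083),("tub+x-y",T(300,112),.135),("tub-x-y",T(277,313),.135),("tub+x+y",T(182,108),.135),("tub-x+y",T(162,302),.135),("grip",T(397,229),.13),("hole",(391.2,248),.06),("sticktop",(410,253.3),.18),("blk",(387.5,247.8),.06),("bell",(318,157),.08),
  ("blkL",(365+32/4,220+78/3.6),.06),("blkT",(365+128/4,220+42/3.6),.06),("blkR",(365+180/4,220+128/3.6),.06),("blkB",(365+78/4,220+158/3.6),.06)):
    print(n,onz(ct,*p,z).round(4))
S=lambda x,y:(225+x*120/310-.4,175+(y-420)*70/180-.4)
print("side redA",onz(cs,*S(120,30+420),.083).round(4),"redB",onz(cs,*S(265,90+420),.083).round(4))
print("side grip top",onz(cs,*S(165,74+420),.13).round(4))
print("redA2",two(ct,T(515,118),cs,S(120,450)),"redB2",two(ct,T(489,363),cs,S(265,510)))
print("side stick",onz(cs,320+48/2,80+(550-420)/2,.06), "camtop",-np.array(ct["R"]).T@ct["t"])
# stick in the side: axis pixels
print(proj(ct,onz(ct,391.2,248,.06)+[0,0,.12]), proj(cs,onz(ct,391.2,248,.06)), proj(cs,onz(ct,391.2,248,.06)+[0,0,.12]))
```

```text
redA [ 0.6173 -0.0453  0.083 ]
redB [ 0.4417 -0.0309  0.083 ]
tub+x-y [0.6142 0.1071 0.135 ]
tub-x-y [0.4766 0.1183 0.135 ]
tub+x+y [0.6147 0.1881 0.135 ]
tub-x+y [0.482  0.1967 0.135 ]
grip [0.5358 0.0381 0.13  ]
hole [ 0.4842 -0.3672  0.06  ]
sticktop [ 0.4784 -0.3755  0.18  ]
blk [ 0.4845 -0.3563  0.06  ]
bell [ 0.7434 -0.1439  0.08  ]
blkL [ 0.5012 -0.3134  0.06  ]
blkT [ 0.5324 -0.3841  0.06  ]
blkR [ 0.4637 -0.4226  0.06  ]
blkB [ 0.4375 -0.3477  0.06  ]
side redA [ 0.616  -0.0474  0.083 ] redB [ 0.4409 -0.0324  0.083 ]
side grip top [0.5339 0.0364 0.13  ]
redA2 (array([ 0.6163136 , -0.04547372,  0.08472132]), np.float64(0.0018497948213518042)) redB2 (array([ 0.44128574, -0.03087983,  0.08437822]), np.float64(0.0010549100411401155))
side stick [ 0.47838774 -0.36943496  0.06      ] camtop [0.55152692 0.05157466 1.26720885]
[406.87294437 250.984758  ] [342.18847918 144.88140809] [349.59189614 115.25504599]
```

Two-view checks agree. Mark is (0.529,-0.039), yaw -4.8°, tub centre about (0.5455,0.152) from both red lines and rim, and hole about (0.484,-0.367). Now I'll move above the stick and turn so the fingers close along the tub's long axis.

```bash
python3 -m crank '[[1,0.3,0.25,0.15,0.03],[1,0.6,0.5,0.3,0.06],[1,0.8,0.65,0.4,0.09],[1,0.8,0.65,0.4,0.1],[1,0.8,0.65,0.4,0.1]]'; python3 -m crank '[[1,0.3,0.25,0,0.03],[1,0.6,0.5,0,0.06],[1,0.8,0.65,0,0.09],[1,0.8,0.65,0,0.096],[1,0.8,0.65,0,0.096]]'
python3 - <<'E'
from h import *
s=get_state();c=get_calibration("wrist");im=get_image("wrist");cv2.imwrite("pics/w1.png",im[:,:,::-1]);np.save("w1.npy",im)
print(s["position"],s["tool_rot"],s["joint_positions"].round(2))
for X in([.484,-.367,.06],[.484,-.367,.18]):print(proj(c,X))
E
```

```text
time: 0.78
position: [0.3251, -0.4981, 0.3035]
tool_rot: [2.838, 1.344, 0.001]
ft_force: [-0.0, -0.8, 0.7]
grip_width: 1.001
grip_force: 0.0
time: 1.4
position: [0.4819, -0.3703, 0.3013]
tool_rot: [-2.316, -2.12, 0.002]
ft_force: [-0.8, -1.2, 0.4]
grip_width: 1.002
grip_force: 0.0
[ 0.48187742 -0.37025874  0.30134498] [-2.31628940e+00 -2.11993266e+00  1.72149659e-03] [ 0.97  0.24 -0.44  1.42  0.1   1.51  0.45]
[255.86511142 161.7200528 ]
[256.31849336 183.91366059]
```

View pics/w1.png

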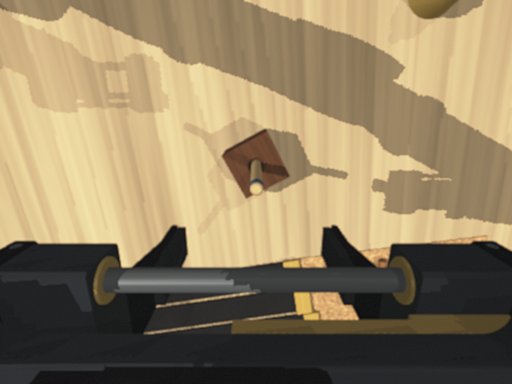

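The wrist view shows the stick's top disc at about (256,187) and the block's corners at (222,156), (267,130), (289,178), (246,197).

Run:
```python
from h import *
c=get_calibration("wrist");im=cv2.imread("pics/w1.png")
g=cv2.cvtColor(im,cv2.COLOR_BGR2HSV)[175:200,240:275]
m=(g[:,:,2]>165)&(g[:,:,1]>40)
k,l,st,ce=cv2.connectedComponentsWithStats(m.astype(np.uint8))
for i in range(1,k):
    if st[i,4]>10:print(st[i],ce[i]+[240,175],onz(c,*(ce[i]+[240,175]),.18))
P=[onz(c,*p,.06) for p in((222,156),(267,130),(289,178),(246,197))]
print(np.mean(P,0),[np.linalg.norm(P[i]-P[i-1]).round(3) for i in range(4)])
```

```text
[  0   8  35  17 351] [258.07122507 193.21367521] [ 0.48362824 -0.37915791  0.18      ]
[ 0.48226122 -0.37509914  0.06      ] [np.float64(0.072), np.float64(0.075), np.float64(0.078), np.float64(0.071)]
```

Run:
```python
from h import *
im=cv2.imread("pics/w1.png")
cv2.imwrite("pics/w1c.png",cv2.resize(im[115:215,205:305],(600,600),interpolation=cv2.INTER_CUBIC))
```

```text
(no output)
```

View pics/w1c.png

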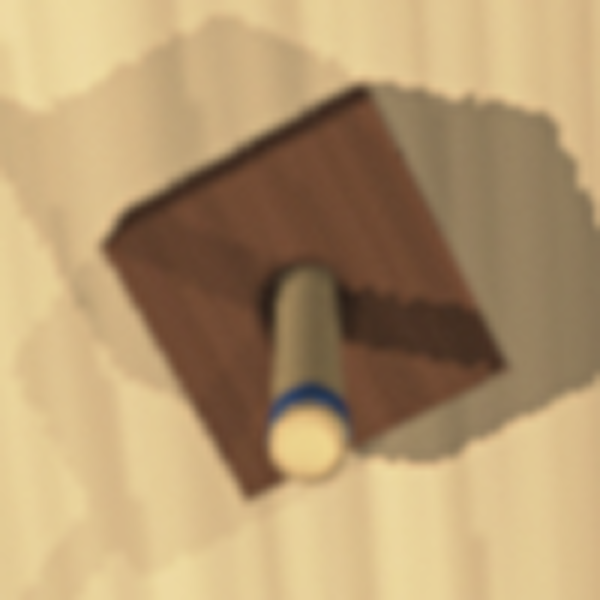

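Run:
```python
from h import *
c=get_calibration("wrist");f=lambda x,y:(205+x/6-.4,115+y/6-.4)
print("top",onz(c,*f(308,439),.18),"hole",onz(c,*f(306,304),.06))
P=[onz(c,*f(*p),.06) for p in((105,245),(370,95),(507,365),(248,497))]
print(np.mean(P,0),[np.linalg.norm(P[i]-P[i-1]).round(4) for i in range(4)])
print(get_state()["position"])
```

```text
top [ 0.48189205 -0.37290206  0.18      ] hole [ 0.48175927 -0.37403955  0.06      ]
[ 0.48209967 -0.37421118  0.06      ] [np.float64(0.0731), np.float64(0.0732), np.float64(0.0744), np.float64(0.0733)]
[ 0.48060849 -0.37178343  0.30150934]
```

```bash
python3 -m crank '[[1,-0.005,-0.022,-0.1,0],[1,-0.005,-0.022,-0.35,0],[1,-0.005,-0.022,-0.6,0],[1,-0.005,-0.022,-0.8,0],[1,-0.005,-0.022,-0.91,0]]'; python3 -m crank '[[0.5,0,0,0,0],[0.3,0,0,0,0],[0.1,0,0,0,0],[0.05,0,0,0,0],[0,0,0,0,0]]' 40; python3 -m crank '[[0,0,0,0,0],[0,0,0,0,0],[0,0,0,0,0]]'
```

```text
time: 2.08
position: [0.4774, -0.3751, 0.1162]
tool_rot: [-2.317, -2.114, 0.003]
ft_force: [-0.2, 1.0, 0.3]
grip_width: 1.0
grip_force: 0.0
time: 2.7
position: [0.4818, -0.3739, 0.1212]
tool_rot: [2.315, 2.123, 0.0]
ft_force: [-0.2, -0.8, -0.2]
grip_width: 0.517
grip_force: 0.0
time: 3.08
position: [0.4815, -0.3737, 0.1205]
tool_rot: [-2.315, -2.123, -0.0]
ft_force: [0.4, 0.4, 0.2]
grip_width: 0.169
grip_force: 0.2
```

```bash
python3 -m crank '[[0,0,0,0,0],[0,0,0,0,0]]'; python3 -m crank '[[0,0,0,0.15,0],[0,0,0,0.35,0],[0,0,0,0.6,0],[0,0,0,0.82,0],[0,0,0,0.82,0]]'
python3 - <<'E'
from h import *
s=get_state();c=get_calibration("wrist");im=get_image("wrist");sd=get_image("side")
m=np.zeros((400,700,3),np.uint8);m[:384,:512]=im[:,:,::-1];m[:300,512:692]=cv2.resize(sd[60:160,310:370,::-1],(180,300),interpolation=cv2.INTER_CUBIC)
cv2.imwrite("pics/w2.png",m)
print(s["position"],s["grip_width"],s["grip_force"],s["ft_force"])
E
```

```text
time: 3.32
position: [0.4815, -0.3737, 0.1205]
tool_rot: [-2.315, -2.123, -0.0]
ft_force: [0.4, 0.3, 0.4]
grip_width: 0.151
grip_force: 40.0
time: 3.95
position: [0.4834, -0.3747, 0.2891]
tool_rot: [2.31, 2.118, 0.002]
ft_force: [-0.1, 0.1, -0.1]
grip_width: 0.149
grip_force: 40.0
[ 0.48338084 -0.3746729   0.28913196] 0.14859341957544142 39.99977949075401 [-0.09202172  0.06233506 -0.10441491]
```

View pics/w2.png

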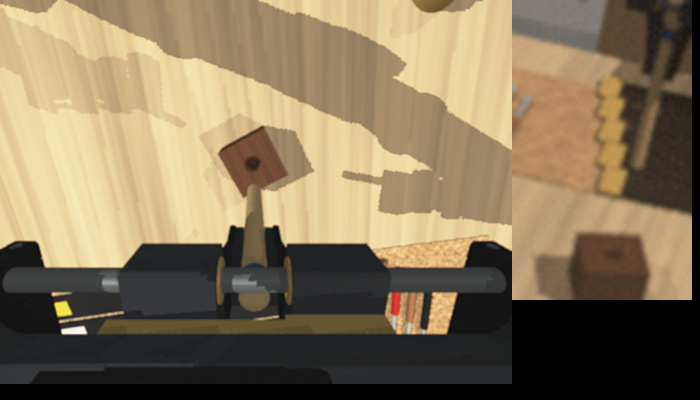

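The stick is held and its foot shows at about (255,187). The empty hole shows at about (253,163).

Run:
```python
from h import *
c=get_calibration("wrist");s=get_state();im=cv2.imread("pics/w2.png")
g=cv2.cvtColor(im,cv2.COLOR_BGR2GRAY)[150:176,240:268];m=(g<42).astype(np.uint8)
k,l,st,ce=cv2.connectedComponentsWithStats(m)
for i in range(1,k):
    if st[i,4]>15:print(st[i],ce[i]+[240,150],onz(c,*(ce[i]+[240,150]),.06))
print(s["position"],"foot",onz(c,255,188,.176),"hole",onz(c,253,163,.06))
print(proj(c,[.482,-.3735,.174]))
```

```text
[ 8 12 11  7 36] [252.91666667 164.88888889] [ 0.47975392 -0.37142324  0.06      ]
[ 0.4814623  -0.37372865  0.28441942] foot [ 0.48237509 -0.37106489  0.176     ] hole [ 0.48010661 -0.36873947  0.06      ]
[254.83080327 189.74412338]
```

```bash
cat >> h.py <<'E'
TH=-0.0843; C=np.array([.5455,.152]); RD=np.array([[np.cos(TH),-np.sin(TH)],[np.sin(TH),np.cos(TH)]])
def totub(X): return RD.T@(np.array(X)[:2]-C)
def fromtub(p): return C+RD@np.array(p)
E
python3 - <<'E'
from h import *
c=get_calibration("top")
for x,y in((231,152),(250,178),(223,199),(242,225),(217,246),(238,270)):
    print((totub(onz(c,155+x/4-.4,170+y/4-.4,.09))*1000).round(1))
# inner floor corners
for x,y in((292,122),(205,118),(270,308),(178,300)): print("rim in",(totub(onz(c,155+x/4-.4,170+y/4-.4,.135))*1000).round(1))
print(fromtub((.008,.019)))
E
```

```text
[40.6  9. ]
[23.8 -6.7]
[ 6.8 10.6]
[-10.  -5.]
[-26.8  10.9]
[-41.9  -6. ]
rim in [ 64.8 -34.3]
rim in [60.8 25.3]
rim in [-63.  -34.2]
rim in [-64.5  28.5]
[0.55507139 0.17025893]
```

```bash
python3 -m crank '[[0,0.03,0.25,0.02,0],[0,0.06,0.5,0.02,0],[0,0.09,0.75,0.02,0],[0,0.1,0.85,0.02,0],[0,0.105,0.88,0.02,0]]'; python3 -m crank '[[0,0.03,0.25,0,0],[0,0.06,0.5,0,0],[0,0.09,0.75,0,0],[0,0.1,0.85,0,0],[0,0.105,0.88,0,0]]'
```

```text
time: 4.68
position: [0.5022, -0.197, 0.2876]
tool_rot: [-2.313, -2.124, 0.002]
ft_force: [0.2, -0.7, -0.9]
grip_width: 0.146
grip_force: 40.0
time: 5.3
position: [0.5237, -0.0223, 0.288]
tool_rot: [-2.315, -2.123, 0.001]
ft_force: [0.1, -0.7, -1.1]
grip_width: 0.152
grip_force: 40.0
```

Run:
```python
from h import *
c=get_calibration("wrist");im=get_image("wrist");cv2.imwrite("pics/w3.png",im[:,:,::-1])
g=im[0:220,100:420,::-1];cv2.imwrite("pics/w3c.png",cv2.resize(g,(800,550),interpolation=cv2.INTER_CUBIC))
np.save("w3cal.npy",c,allow_pickle=True)
for p in((0,0,.135),(0,0,.08)):print(proj(c,list(fromtub(p[:2]))+[p[2]]))
print(get_state()["position"])
```

```text
[261.36018976   5.59381826]
[260.22391266  21.54736836]
[ 0.52371003 -0.02243188  0.28803319]
```

View pics/w3c.png

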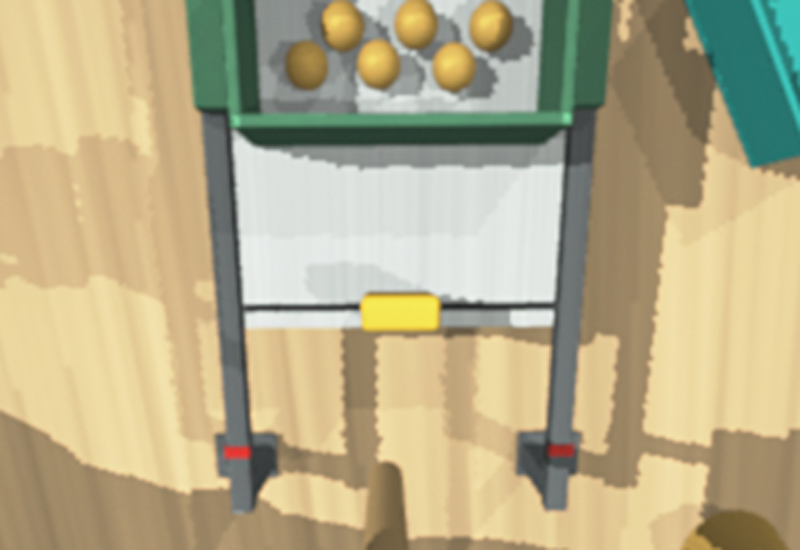

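The wrist view shows six balls, centred at crop (342,24), (415,22), (491,24), (306,65), (378,64), (453,66). The red lines are at (237,452) and (561,450), the grip top is at about (400,310), and the stick foot is at about (385,470).

Run:
```python
from h import *
c=np.load("w3cal.npy",allow_pickle=True).item();f=lambda x,y:(100+x/2.5-.3,y/2.5-.3)
A=onz(c,*f(237,452),.083);B=onz(c,*f(561,450),.083);d=B-A;th=np.arctan2(d[1],d[0]);mk=(A+B)/2
print("red",A,B,np.linalg.norm(d),th,"tubC",mk[:2]+.191*np.array([-np.sin(th),np.cos(th)]),"pull",mk[:2]+.076*np.array([-np.sin(th),np.cos(th)]))
print("griptop",onz(c,*f(400,310),.13))
for p in((306,65),(342,24),(378,64),(415,22),(453,66),(491,24)):
    X=onz(c,*f(*p),.09);print((totub(X)*1000).round(1),X[:2].round(4))
print("rim edge front inner",[(totub(onz(c,*f(*p),.135))*1000).round(1) for p in((240,116),(572,114),(255,0),(545,0))],"foot",onz(c,*f(385,472),.178))
```

```text
red [ 0.44093482 -0.03064107  0.083     ] [ 0.6170312  -0.04470239  0.083     ] 0.17665688436954732 -0.07968110734775809 tubC [0.544186   0.15272225] pull [0.53503237 0.03808713]
griptop [0.53495963 0.03987456 0.13      ]
[-43.6  -6.5] [0.5015 0.1492]
[-26.9   9.6] [0.5196 0.1639]
[-10.8  -6.2] [0.5342 0.1467]
[ 5.9 10.3] [0.5522 0.1618]
[23.4 -7.1] [0.5682 0.143 ]
[40.   9.5] [0.5861 0.1581]
rim edge front inner [array([-66.6, -35.4]), array([ 68.4, -35. ]), array([-58.1,   5.1]), array([54.7,  4.8])] foot [ 0.52308171 -0.02052988  0.178     ]
```

```bash
sed -i 's/^TH=.*C=np.array(\[.5455,.152\])/TH=-0.082; C=np.array([.545,.153])/' h.py; python3 -m crank '[[0,0.02,0.25,0,0],[0,0.04,0.5,0,0],[0,0.06,0.75,0,0],[0,0.064,0.95,0,0],[0,0.064,0.98,0,0]]'; python3 -m crank '[[0,0,0,0,0],[0,0,0,-0.1,0],[0,0,0,-0.2,0]]'
python3 - <<'E'
from h import *
c=get_calibration("top");im=get_image("top");s=get_image("side")
m=np.zeros((400,800,3),np.uint8);m[:,:400]=cv2.resize(im[175:265,165:255,::-1],(400,400),interpolation=cv2.INTER_CUBIC);m[:,400:]=cv2.resize(s[190:290,210:310,::-1],(400,400),interpolation=cv2.INTER_CUBIC)
cv2.imwrite("pics/t4.png",m);print(get_state()["position"],fromtub((-.01,.021)))
E
```

```text
time: 5.98
position: [0.5365, 0.1754, 0.2881]
tool_rot: [-2.312, -2.125, -0.0]
ft_force: [-0.4, 0.3, -0.4]
grip_width: 0.151
grip_force: 40.0
time: 6.35
position: [0.5375, 0.1707, 0.2479]
tool_rot: [2.319, 2.117, -0.001]
ft_force: [0.1, 0.4, -1.2]
grip_width: 0.151
grip_force: 40.0
[0.53602689 0.1703261  0.24624312] [0.53675367 0.17474852]
```

View pics/t4.png

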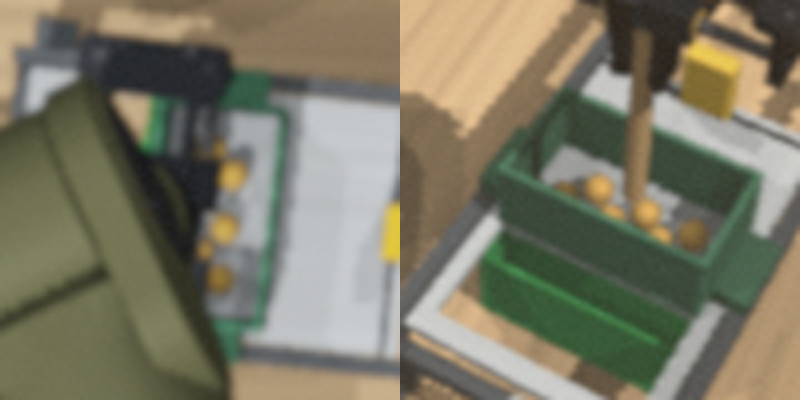

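The side view shows the foot just inside the rim, heading for the pocket beside the row. I'll lower it gently.

```bash
python3 -m crank '[[0,0,0,0,0],[0,0,0,-0.08,0],[0,0,0,-0.16,0]]';  python3 -m crank '[[0,0,0,-0.05,0],[0,0,0,-0.1,0],[0,0,0,-0.1,0]]'
```

```text
time: 6.82
position: [0.5365, 0.174, 0.2159]
tool_rot: [2.315, 2.123, 0.001]
ft_force: [0.1, -0.3, 0.1]
grip_width: 0.154
grip_force: 40.0
time: 7.2
position: [0.5358, 0.1741, 0.1956]
tool_rot: [-2.315, -2.123, 0.002]
ft_force: [-1.1, 0.2, -0.8]
grip_width: 0.148
grip_force: 40.0
```

```bash
python3 -m crank '[[0,-0.015,-0.03,-0.01,0],[0,-0.03,-0.063,-0.01,0]]'; python3 -m crank '[[0,0.1,-0.008,0,0],[0,0.2,-0.016,0,0],[0,0.26,-0.062,0,0],[0,0.26,-0.072,0,0],[0,0.143,-0.092,0,0]]'; python3 -m crank '[[0,-0.1,0.008,0,0],[0,-0.2,0.016,0,0],[0,-0.26,0.062,0,0],[0,-0.26,0.072,0,0],[0,-0.143,0.092,0,0]]'
python3 - <<'E'
from h import *
im=get_image("side");print(get_state()["position"],totub(get_state()["position"]))
t=get_image("top")
m=np.zeros((400,800,3),np.uint8);m[:,400:]=cv2.resize(im[190:290,210:310,::-1],(400,400),interpolation=cv2.INTER_CUBIC)
m[:,:400]=cv2.resize(t[175:265,165:255,::-1],(400,400),interpolation=cv2.INTER_CUBIC)
cv2.imwrite("pics/s5.png",m)
E
```

```text
time: 7.45
position: [0.5303, 0.1613, 0.1948]
tool_rot: [2.315, 2.123, 0.0]
ft_force: [-0.1, -0.1, 0.4]
grip_width: 0.152
grip_force: 40.0
time: 8.07
position: [0.559, 0.1429, 0.1944]
tool_rot: [-2.316, -2.121, -0.001]
ft_force: [-0.2, 0.1, 0.5]
grip_width: 0.154
grip_force: 40.0
time: 8.7
position: [0.5303, 0.1619, 0.1952]
tool_rot: [2.313, 2.123, -0.0]
ft_force: [-0.1, -0.7, 0.0]
grip_width: 0.154
grip_force: 40.0
[0.5339856  0.16166324 0.1948884 ] [-0.01168698  0.00773196]
```

View pics/s5.png

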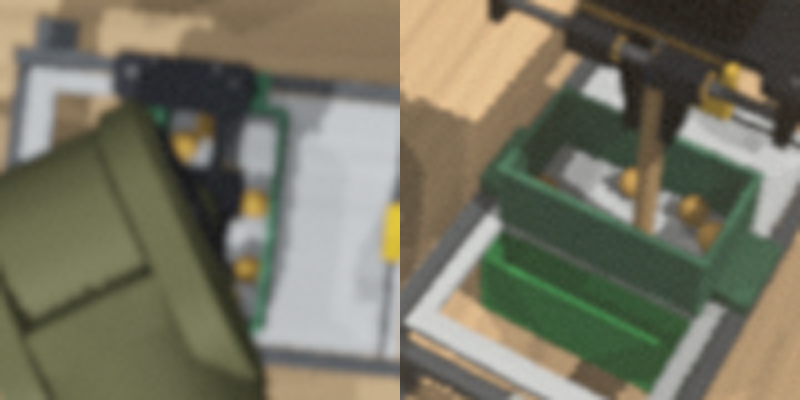

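Balls are moving and forces stay small. Three more rounds.

```bash
python3 -m crank '[[0,0.1,-0.008,0,0],[0,0.2,-0.016,0,0],[0,0.265,-0.062,0,0],[0,0.265,-0.072,0,0],[0,0.143,-0.092,0,0]]'|egrep 'pos|ft'; python3 -m crank '[[0,-0.1,0.008,0,0],[0,-0.2,0.016,0,0],[0,-0.265,0.062,0,0],[0,-0.265,0.072,0,0],[0,-0.143,0.092,0,0]]'|egrep 'pos|ft'
python3 -m crank '[[0,0.1,-0.008,0,0],[0,0.2,-0.016,0,0],[0,0.265,-0.03,0,0],[0,0.265,-0.072,0,0],[0,0.143,-0.092,0,0]]'|egrep 'pos|ft'; python3 -m crank '[[0,-0.1,0.008,0,0],[0,-0.2,0.016,0,0],[0,-0.265,0.03,0,0],[0,-0.265,0.072,0,0],[0,-0.143,0.092,0,0]]'|egrep 'pos|ft'
python3 -m crank '[[0,0.1,-0.008,0,0],[0,0.2,-0.016,0,0],[0,0.265,-0.03,0,0],[0,0.265,-0.062,0,0],[0,0.265,-0.072,0,0]]'|egrep 'pos|ft'
python3 -m crank '[[0,-0.122,-0.02,0,0],[0,-0.222,-0.012,0,0],[0,-0.322,-0.004,0,0],[0,-0.387,0.042,0,0],[0,-0.387,0.052,0,0]]'|egrep 'time|pos|ft'
python3 -m crank '[[0,0.05,0.02,0,0],[0,0.122,0.02,0,0],[0,0.122,0.02,0,0]]'|egrep 'time|pos|ft|wid'
python3 - <<'E'
from h import *
im=get_image("side");s=get_state();print(s["position"],totub(s["position"]),s["grip_width"])
cv2.imwrite("pics/s6.png",cv2.resize(im[120:300,180:360,::-1],(600,600),interpolation=cv2.INTER_CUBIC))
E
```

```text
position: [0.5589, 0.143, 0.1942]
ft_force: [-0.5, 0.7, 0.4]
position: [0.5303, 0.1619, 0.1952]
ft_force: [1.2, -0.7, -1.3]
position: [0.5596, 0.1421, 0.1942]
ft_force: [0.5, -1.0, 0.0]
position: [0.5302, 0.1626, 0.1953]
ft_force: [0.6, -0.9, -0.7]
position: [0.5833, 0.1466, 0.1945]
ft_force: [-0.1, 0.8, -1.3]
time: 12.55
position: [0.5054, 0.1587, 0.1951]
ft_force: [0.9, -0.2, -0.4]
time: 12.92
position: [0.532, 0.1613, 0.194]
ft_force: [-0.3, 0.4, -0.3]
grip_width: 0.151
[0.53107246 0.16157045 0.19399575] [-0.01458273  0.00740088] 0.15137861632679397
```

View pics/s6.png

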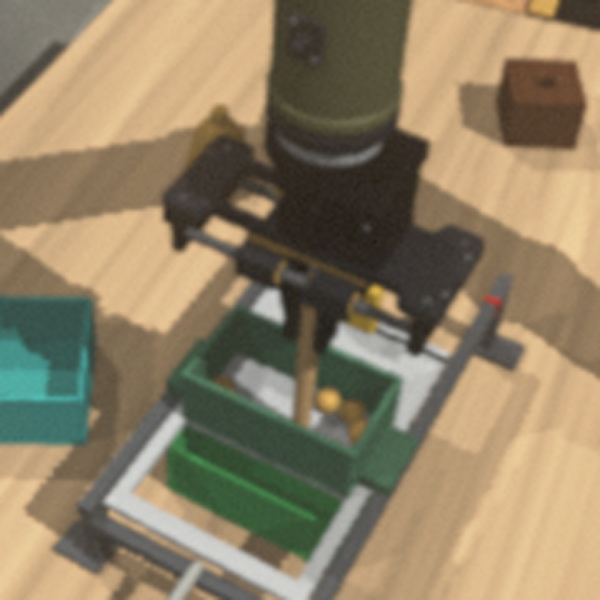

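The view shows an upright stick, scattered balls, a shut slide and an empty block hole. Now I'll lift and carry it back to the exact grasp position.

```bash
python3 -m crank '[[0,0,0,0.12,0],[0,0,0,0.28,0],[0,0,0,0.42,0],[0,0,0,0.47,0]]'|egrep 'time|pos|ft|wid'
python3 -m crank '[[0,-0.025,-0.25,0,0],[0,-0.05,-0.5,0,0],[0,-0.07,-0.75,0,0],[0,-0.081,-0.892,0,0]]'|egrep 'time|pos'
python3 -m crank '[[0,-0.025,-0.25,0,0],[0,-0.05,-0.5,0,0],[0,-0.07,-0.75,0,0],[0,-0.081,-0.892,0,0]]'|egrep 'time|pos'
python3 -m crank '[[0,-0.025,-0.25,0,0],[0,-0.05,-0.5,0,0],[0,-0.07,-0.75,0,0],[0,-0.082,-0.893,0,0],[0,-0.082,-0.893,0,0]]'|egrep 'time|pos'
python3 -m crank '[[0,0,0,-0.02,0],[0,0,0,-0.02,0],[0,0,0,-0.02,0]]'|egrep 'time|pos|wid'
python3 - <<'E'
from h import *
im=get_image("wrist")[:,:,::-1];cv2.imwrite("pics/w7.png",im);o=cv2.imread("pics/w2.png")[:384,:512]
def foot(a):
    # stick rows: compare template around the foot in both
    return a
t=o[180:235,240:272]
r=cv2.matchTemplate(im[165:260,220:295],t,cv2.TM_CCOEFF_NORMED);_,v,_,l=cv2.minMaxLoc(r);print("foot patch shift",l[0]+220-240,l[1]+165-180,v)
c=get_calibration("wrist");g=cv2.cvtColor(im,cv2.COLOR_BGR2GRAY)
for a in(o,im):
    g=cv2.cvtColor(a,cv2.COLOR_BGR2GRAY);m=(g[150:180,238:272]<45).astype(np.uint8)
    k,l,st,ce=cv2.connectedComponentsWithStats(m)
    print([ (st[i].tolist(),(ce[i]+[238,150]).round(1)) for i in range(1,k) if st[i,4]>12])
print(get_state()["position"])
E
```

```text
time: 13.48
position: [0.5309, 0.162, 0.29]
ft_force: [0.6, -0.6, -0.2]
grip_width: 0.145
time: 13.98
position: [0.5132, -0.0203, 0.2875]
time: 14.48
position: [0.4965, -0.1984, 0.2872]
time: 15.1
position: [0.4797, -0.3766, 0.2864]
time: 15.48
position: [0.482, -0.3727, 0.2848]
grip_width: 0.151
foot patch shift 0 0 0.9724629521369934
[([9, 10, 12, 9, 65], array([252.7, 164.2]))]
[([11, 11, 12, 11, 69], array([254.9, 166.6]))]
[ 0.48187279 -0.37295234  0.28484609]
```

```bash
python3 -m crank '[[0,0,0,-0.15,0],[0,0,0,-0.35,0],[0,0,0,-0.5,0],[0,0,0,-0.5,0]]'|egrep 'time|pos|ft|wid'
python3 -m crank '[[0,0,0,-0.05,0],[0,0,0,-0.1,0],[0,0,0,-0.14,0],[0,0,0,-0.14,0]]'|egrep 'time|pos|ft|wid'
```

```text
time: 16.02
position: [0.4801, -0.3726, 0.1823]
ft_force: [0.3, 0.0, 0.1]
grip_width: 0.15
time: 16.52
position: [0.4812, -0.3736, 0.1559]
ft_force: [-0.2, 0.9, -0.8]
grip_width: 0.152
```

```bash
python3 -m crank '[[0,0,0,-0.05,0],[0,0,0,-0.1,0],[0,0,0,-0.15,0],[0,0,0,-0.175,0],[0,0,0,-0.175,0]]'|egrep 'time|pos|ft|wid'
python3 -m crank '[[0.3,0,0,0,0],[0.6,0,0,0,0],[0.7,0,0,0,0],[0.7,0,0,0,0]]'|egrep 'time|pos|ft|wid'
```

```text
time: 17.15
position: [0.4815, -0.3737, 0.1213]
ft_force: [0.6, 0.2, -0.3]
grip_width: 0.155
time: 17.65
position: [0.4816, -0.3738, 0.1217]
ft_force: [0.1, 0.2, -0.3]
grip_width: 0.517
```

```bash
python3 -m crank '[[0.7,0,0,0.1,0],[0.7,0,0,0.3,0],[0.7,0,0,0.6,0],[0.7,0,0,0.85,0],[0.7,0,0,0.9,0]]'|egrep 'time|pos|ft|wid'
python3 - <<'E'
from h import *
s=get_state();c=get_calibration("wrist");im=get_image("wrist")[:,:,::-1];cv2.imwrite("pics/w8.png",im)
o=cv2.imread("pics/w1.png");t=o[150:202,240:275]
r=cv2.matchTemplate(im[130:240,200:310],t,cv2.TM_CCOEFF_NORMED);_,v,_,l=cv2.minMaxLoc(r)
p=np.array([l[0]+200-240,l[1]+130-150]);print(p,v,onz(c,*(p+[255.9,187.8]),.18),onz(c,*(p+[255.6,165]),.06),s["position"])
E
```

```text
time: 18.27
position: [0.4834, -0.3744, 0.3079]
ft_force: [0.5, -0.6, -0.5]
grip_width: 0.701
[-4 -5] 0.9709640741348267 [ 0.481912  -0.3721293  0.18     ] [ 0.48157482 -0.37085809  0.06      ] [ 0.48340836 -0.37441394  0.30786865]
```

The stick is back home and upright: top (0.482,-0.372), hole (0.4816,-0.371). Next I'll move to the grip, turning +90°.

```bash
python3 -m crank '[[0.7,0.02,0.2,0,0.028],[0.7,0.05,0.4,0,0.056],[0.7,0.08,0.6,0,0.084],[0.7,0.09,0.69,0,0.1],[0.7,0.09,0.69,0,0.1]]'|egrep 'time|pos'
python3 -m crank '[[0.7,0.02,0.2,0,0.028],[0.7,0.05,0.4,0,0.056],[0.7,0.08,0.6,0,0.084],[0.7,0.09,0.69,0,0.1],[0.7,0.09,0.69,0,0.1]]'|egrep 'time|pos'
python3 -m crank '[[0.7,0.02,0.2,0,0.025],[0.7,0.05,0.4,0,0.051],[0.7,0.08,0.6,-0.1,0.051],[0.7,0.085,0.68,-0.2,0.051],[0.7,0.085,0.68,-0.2,0.051]]'
python3 - <<'E'
from h import *
c=get_calibration("wrist");s=get_state();im=get_image("wrist")[:,:,::-1];cv2.imwrite("pics/w9.png",im);h=cv2.cvtColor(im,cv2.COLOR_BGR2HSV)
k,_,st,ce=cv2.connectedComponentsWithStats(cv2.inRange(h,(22,150,150),(32,255,255)))
for i in range(1,k):
    if st[i,4]>40:print(st[i],ce[i],onz(c,*ce[i],.13))
a=s["tool_rot"];print(s["position"],2*np.degrees(np.arctan2(a[1],a[0]))%360,s["joint_positions"].round(2))
E
```

```text
time: 18.95
position: [0.4995, -0.234, 0.3011]
time: 19.58
position: [0.5175, -0.0977, 0.3013]
time: 20.2
position: [0.5338, 0.0371, 0.26]
tool_rot: [-0.13, -3.136, -0.0]
ft_force: [0.3, -0.9, 0.7]
grip_width: 0.702
grip_force: 0.0
[249 163  13  39 473] [255.08879493 182.38689218] [0.52996362 0.03840729 0.13      ]
[0.53379205 0.03708182 0.25996262] 175.26445303312374 [ 0.72  0.13 -0.91  1.65  0.11  1.41  1.29]
```

```bash
python3 -m crank '[[0.7,0,0,-0.2,0],[0.7,0,0,-0.4,0],[0.7,0,0,-0.6,0],[0.7,0,0,-0.75,0],[0.7,0,0,-0.83,0]]'|egrep 'time|pos|ft|wid'
python3 -m crank '[[0.7,0,0,0,0],[0.3,0,0,0,0],[0,0,0,0,0],[0,0,0,0,0],[0,0,0,0,0]]' 50|egrep 'time|pos|ft|wid|grip'
python3 -m crank '[[0,0,0,0,0],[0,0,0,0,0],[0,0,0,0,0]]'|egrep 'time|pos|ft|wid|grip'
```

```text
time: 20.88
position: [0.5347, 0.0354, 0.0946]
ft_force: [0.7, -0.1, 0.3]
grip_width: 0.701
time: 21.5
position: [0.5347, 0.0382, 0.0959]
ft_force: [-0.5, 0.7, 0.1]
grip_width: 0.331
grip_force: 0.0
time: 21.88
position: [0.5346, 0.0388, 0.0956]
ft_force: [-0.2, 1.9, 0.2]
grip_width: 0.177
grip_force: 50.0
```

```bash
python3 -m crank '[[0,-0.004,-0.05,0,0],[0,-0.01,-0.12,0,0],[0,-0.016,-0.2,0,0],[0,-0.023,-0.28,0,0],[0,-0.028,-0.34,0,0]]'|egrep 'time|pos|ft|wid|grip'
python3 -m crank '[[0,-0.003,-0.035,0,0],[0,-0.003,-0.04,0,0],[0,-0.003,-0.04,0,0],[0,-0.003,-0.04,0,0]]'|egrep 'time|pos|ft|wid|grip'
python3 - <<'E'
from h import *
for n in("top","side","wrist"): cv2.imwrite(f"pics/{n}10.png",get_image(n)[:,:,::-1])
t=cv2.imread("pics/top10.png")
h=cv2.cvtColor(t,cv2.COLOR_BGR2HSV)
for n in("top","side","wrist"):
    c=get_calibration(n);im=cv2.imread(f"pics/{n}10.png");h=cv2.cvtColor(im,cv2.COLOR_BGR2HSV)
    for nm,lo,hi,z in(("brass",(12,130,60),(24,255,255),.02),("red",(0,150,90),(6,255,255),.083),("yel",(22,150,110),(32,255,255),.13)):
        k,_,st,ce=cv2.connectedComponentsWithStats(cv2.inRange(h,lo,hi))
        for i in range(1,k):
            X=onz(c,*ce[i],z)
            if st[i,4]>=3 and .4<X[0]<.68 and -.1<X[1]<.25: print(n,nm,st[i],ce[i].round(1),X.round(4),(totub(X)*1000).round(1))
print(get_state()["position"],(totub(get_state()["position"])*1000).round(1))
E
```

```text
time: 22.5
position: [0.5293, -0.028, 0.0957]
ft_force: [3.1, 8.2, -2.1]
grip_width: 0.181
grip_force: 50.0
time: 23.0
position: [0.5287, -0.0353, 0.0956]
ft_force: [2.4, 7.5, -1.3]
grip_width: 0.184
grip_force: 50.0
top brass [218 202   5   6  23] [220.1 204.8] [0.598  0.1408 0.02  ] [53.9 -7.8]
top brass [217 210   6   5  24] [219.3 212. ] [0.5762 0.1424 0.02  ] [31.9 -8. ]
top brass [215 225   5  12  38] [217.  230.3] [0.5208 0.1474 0.02  ] [-23.7  -7.5]
top brass [208 238   5   5  18] [209.6 240.1] [0.491  0.1687 0.02  ] [-55.1  11.2]
top red [283 198   1   3   3] [283. 199.] [ 0.6175 -0.0443  0.083 ] [  88.5 -190.7]
wrist brass [ 239  208   31   60 1428] [253.5 239.4] [ 0.566  -0.0386  0.02  ] [  36.7 -189.3]
wrist brass [213 256   7  21  89] [215.7 265.4] [ 0.591  -0.0775  0.02  ] [  64.8 -226. ]
wrist brass [289 257   8  47 175] [293.1 280.6] [ 0.6145 -0.0029  0.02  ] [  82.  -149.7]
wrist brass [212 282   7  22 103] [214.5 293.4] [ 0.6232 -0.0826  0.02  ] [  97.2 -228.4]
wrist brass [241 292  27   8 132] [253.9 295.1] [ 0.6284 -0.0431  0.02  ] [  99.1 -188.6]
wrist brass [ 104  314  296   20 4116] [262.  324.9] [ 0.6663 -0.0376  0.02  ] [ 136.5 -180. ]
wrist red [246  86  11  24 222] [251.1  97.7] [ 0.4408 -0.0303  0.083 ] [ -88.8 -191.2]
wrist yel [ 239  209   31   58 1549] [254.1 239.8] [ 0.5102 -0.0341  0.13  ] [ -19.4 -189.4]
wrist yel [241 293  26   6 124] [253.8 295. ] [ 0.5434 -0.0369  0.13  ] [  13.9 -189.4]
[ 0.52868926 -0.03528351  0.09565455] [  -0.8 -189. ]
```

```bash
python3 -m crank '[[0,0,-0.01,0,0],[0,0,-0.01,0,0],[0,0,-0.01,0,0]]'|egrep 'time|pos|ft|wid'
python3 - <<'E'
from h import *
c=get_calibration("wrist");im=get_image("wrist");cv2.imwrite("pics/w11.png",im[:,:,::-1]);print(get_state()["position"],(totub(get_state()["position"])*1000).round(1))
g=im.mean(2)
h=cv2.cvtColor(im,cv2.COLOR_RGB2HSV);m=cv2.inRange(h,(0,150,90),(6,255,255));ys,xs=np.nonzero(m[80:115,220:280]);print("red col",xs.mean()+220,"row",ys.mean()+80)
for r in range(125,185,10):
    X=proj(c,list(fromtub((0,-.191)))+[.08]); print(r,g[r,236:272].astype(int).tolist())
for x in(-.08,-.06,-.04,-.03): print(x,proj(c,list(fromtub((x,-.191)))+[.08]))
E
```

```text
time: 23.52
position: [0.5285, -0.0372, 0.0956]
ft_force: [1.9, 7.1, -0.7]
grip_width: 0.178
[ 0.52853573 -0.03717123  0.09565684] [  -0.8 -190.9]
red col 254.46186440677965 row 97.6822033898305
125 [171, 175, 189, 196, 198, 198, 198, 199, 198, 198, 198, 198, 199, 198, 177, 123, 60, 36, 36, 36, 68, 135, 184, 199, 199, 199, 198, 198, 198, 198, 198, 199, 198, 198, 198, 199]
135 [197, 198, 199, 194, 193, 194, 193, 195, 194, 194, 194, 194, 196, 195, 173, 121, 60, 33, 36, 35, 67, 133, 179, 195, 196, 194, 195, 195, 194, 194, 194, 195, 194, 194, 194, 194]
145 [185, 186, 189, 189, 189, 189, 189, 189, 188, 187, 189, 189, 187, 176, 156, 114, 59, 35, 35, 34, 65, 129, 175, 190, 191, 189, 189, 189, 189, 189, 189, 189, 189, 189, 189, 189]
155 [192, 192, 192, 189, 187, 188, 188, 188, 187, 187, 187, 188, 189, 188, 167, 117, 56, 33, 35, 32, 79, 153, 187, 190, 188, 188, 188, 188, 188, 188, 188, 188, 189, 188, 188, 188]
165 [110, 114, 141, 173, 189, 190, 189, 189, 189, 189, 189, 189, 190, 189, 169, 118, 57, 33, 35, 32, 79, 154, 188, 191, 188, 189, 188, 189, 189, 189, 189, 189, 188, 188, 188, 189]
175 [120, 121, 139, 173, 192, 192, 192, 191, 192, 192, 191, 192, 193, 192, 170, 119, 58, 33, 34, 31, 80, 155, 190, 193, 191, 191, 190, 190, 191, 191, 191, 191, 190, 190, 191, 191]
-0.08 [254.54191386 112.92236237]
-0.06 [254.40805163 145.66671692]
-0.04 [254.28305117 176.2444321 ]
-0.03 [254.22360201 190.78729606]
```

The black line (column 254.3) meets the red line (254.5). Next I check that all balls are in the bin and the bystanders haven't moved.

Run:
```python
from h import *
for n in("top","side"):
    im=get_image(n)[:,:,::-1];cv2.imwrite(f"pics/{n}12.png",im);c=get_calibration(n);o=cv2.imread(f"pics/{n}0.png")
    h=cv2.cvtColor(im,cv2.COLOR_BGR2HSV);m=cv2.inRange(h,(9,110,35),(26,255,255))
    k,_,st,ce=cv2.connectedComponentsWithStats(m)
    for i in range(1,k):
        X=onz(c,*ce[i],.014);p=totub(X)*1000
        if st[i,4]>=5 and abs(p[0])<85 and abs(p[1])<90: print(n,st[i],ce[i].round(1),"bin z",p.round(0),"floor z",(totub(onz(c,*ce[i],.09))*1000).round(0))
    for nm,X in(("bell",(.743,-.144,.04)),("carton",(.49,.44,.06)),("jar",(.62,.40,.07)),("bin",(*fromtub((0,.045)),.06))):
        u,v=proj(c,X).astype(int)
        if 20<u<490 and 20<v<364: print(n,nm,(u,v),"absdiff",np.abs(im[v-16:v+16,u-16:u+16].astype(int)-o[v-16:v+16,u-16:u+16]).mean().round(1))
```

```text
top [217 202   6  13  53] [219.8 208.4] bin z [43. -8.] floor z [ 41. -13.]
top [215 225   6  12  45] [217.2 230.4] bin z [-24.  -8.] floor z [-22. -13.]
top [207 238   6   5  25] [209.6 240. ] bin z [-55.  12.] floor z [-51.   5.]
top bell (np.int64(315), np.int64(159)) absdiff 34.6
top carton (np.int64(114), np.int64(238)) absdiff 6.4
top jar (np.int64(129), np.int64(193)) absdiff 6.9
top bin (np.int64(198), np.int64(220)) absdiff 45.5
side bell (np.int64(246), np.int64(165)) absdiff 35.0
side jar (np.int64(188), np.int64(319)) absdiff 11.3
side bin (np.int64(256), np.int64(263)) absdiff 26.9
```

Run:
```python
from h import *
for n,(x0,x1,y0,y1) in(("top",(188,232,192,254)),("side",(228,304,212,296))):
    h=cv2.cvtColor(cv2.imread(f"pics/{n}12.png"),cv2.COLOR_BGR2HSV)
    for y in range(y0,y1):
        print(y,"".join("o" if 9<=a<=27 and s>100 and v>30 else "g" if 45<a<95 and s>70 else "#" if v<45 else "t" if a<=27 and s>50 else "." for a,s,v in h[y,x0:x1]))
```

```text
192 tttttttttt..........ggggggggggggggggg.......
193 tttttttttt...........ggggggggggggggggg......
194 tttttttttt...........gggggggggggggggg.......
195 tttttttttt...........gggggggggggggggg.......
196 ttttttttt...........ggggggggggggggggg.......
197 ttttttttt......gggggggggggggggggggggg.......
198 ttttttttt.....ggggggggggggggggggggggg.......
199 ttttttttt.....ggggggggggggggggggggggggg.....
200 ttttttttt.....ggggggggggggggggggggggggggg...
201 ttttttttt.....gggggggggggggggggggggggggggg..
202 ttttttttt....ggggggggggggggggg.ooo.gggggg...
203 ttttttttt....gggggggggggggggg.ooooo.ggggg...
204 tttttttt.....gggggggggggggggg.ooooo.ggggg...
205 tttttttt.....gggggggggggggggg.ooooo.ggggg...
206 tttttttt.....gggggggggggggggg.ooooo.ggggg...
207 tttttttt.....ggggggggggggggggg.oooogggggg...
208 tttttttt.....ggggggggggggggggg.ooo.gggggg...
209 tttttttt....gggggggggggggggggg.oo.ggggggg...
210 tttttttt....ggggggggggggggggg.oooo.gggggg...
211 tttttttt....gggggggggggggggg.oooooo.gggg....
212 tttttttt....gggggggggggggggg.oooooo.gggg....
213 ttttttt.....gggggggggggggggg.oooooo.gggg....
214 ttttttt.....gggggg
[... 8041 characters left out ...]
tttttttttttttttttt..gggggggg......tttttttttttttttttt
288 ............tttttttttttttttttttttttttttttttt..ggggg.......tttttttttttttttttt
289 .............ttttttttttttttttttttttttttttttttt..gg.......ttttttttttttttttttt
290 tt...........ttttttttttttttttttttttttttttttttttt.........ttttttttttttttttttt
291 tttt...........ttttttttttttttttttttttttttttttttttt......tttttttttttttttttttt
292 tttttt..........tttttttttttttttttttttttttttttttttt.....ttttttttttttttttttttt
293 tttttt.............tttttttttttttttttttttttttttttt......ttttttttttttttttttttt
294 tttttt..............ttttttttttttttttttttttttttttt.....tttttttttttttttttttttt
295 ttttt......t..........tttttttttttttttttttttttttt......tttttttttttttttttttttt
```

Run:
```python
from h import *
c=get_calibration("side");a=cv2.imread("pics/side0.png");b=cv2.imread("pics/side12.png")
for z in(.0,.014,.024,.06,.08):print(z,(totub(onz(c,279.8,275.5,z))*1000).round(0))
print(a[273:279,276:284].tolist()[2:4],b[273:279,276:284].tolist()[2:4])
ct=get_calibration("top")
# bin's hidden zone in the top view: where rim edge rays at z=.014 meet
for p in((0,-.035),(0,.035),(.065,0),(-.065,0)):
    X=np.array([*fromtub(p),.135]);u=proj(ct,X);u2=proj(ct,np.array([*fromtub(p),.08]));print(p,(totub(onz(ct,*u,.014))*1000).round(0),(totub(onz(ct,*u2,.014))*1000).round(0))
```

```text
0.0 [-53.  11.]
0.014 [-56.  20.]
0.024 [-58.  25.]
0.06 [-65.  47.]
0.08 [-69.  59.]
[[[42, 67, 46], [43, 69, 49], [45, 68, 46], [80, 95, 82], [133, 139, 134], [160, 163, 162], [165, 166, 167], [161, 163, 163]], [[44, 74, 49], [42, 70, 48], [63, 82, 66], [110, 121, 112], [155, 160, 156], [176, 178, 178], [178, 180, 179], [173, 177, 176]]] [[[61, 103, 60], [57, 95, 63], [60, 89, 78], [67, 87, 94], [80, 94, 104], [100, 110, 115], [116, 122, 123], [135, 138, 139]], [[66, 118, 64], [65, 111, 63], [57, 97, 66], [52, 84, 78], [53, 78, 88], [61, 81, 90], [78, 92, 96], [95, 103, 103]]]
(0, -0.035) [ -2. -28.] [ -1. -31.]
(0, 0.035) [-2. 49.] [-1. 43.]
(0.065, 0) [70. 11.] [68.  6.]
(-0.065, 0) [-74.  11.] [-69.   6.]
```

```bash
python3 -c "
from bench import *
s=get_state();print(s['time'],s['position'],s['grip_force'],s['ft_force']);print(close_job())"
```

```text
23.675 [ 0.52852357 -0.03717446  0.09564407] 50.03219031728804 [ 1.78428868  8.08558282 -1.1544434 ]
the job is handed in; nothing more can be done
None
```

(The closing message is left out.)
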